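Unclip a lens arm from its rotary stage

TASK

Take the hooked pick from its rest and use it, not your fingers, to pull the sprung retaining clip out of the groove in the stage's shaft, so that it drops off the hub and lies down by the stage or on the breadboard. Put the pick back in its rest, then lift the freed lens arm up off the shaft and set it down gently, flat and the same way up, inside the parts tray. Leave the other optics where they stand.

Things in the scene. Friction and masses are not known exactly. Their poses are not given: they have to be found in the camera images.
- pick: Hooked pick. Square dark wooden handle 80 long x 14 x 14 mm along its own x, origin at the handle's centre; a round steel shank 5 mm thick leaves the +x end, runs on at the same height to x = +75 mm and is bent straight down (-z) there. About 60 g. It lies level in its rest, bend down; grasp the handle's middle from above between the two uprights.
- pick_tip (a point): Rounded lower end of the pick's bent-down tip (5 mm thick), 75 mm ahead of and 36.5 mm below the handle's centre.
- rest: Fixed black tool rest on the table, base 110 x 50 x 8 mm, origin under its centre. Two uprights 8 mm thick at x = -34 and +34 mm, each with an open-topped notch 20 mm wide and 10 mm deep, notch floor 43 mm above the table, top 53 mm. The pick's handle lies in both notches, along the rest's x, hook towards +x.
- rest_seat (a point): Where the handle's centre is when the pick lies in the rest, 50 mm above the table.
- stage: Fixed black round rotary stage on the breadboard (the board's top is 12.5 mm above the table), origin under its centre on its upright axis. Platform 70 mm across, its top 45 mm above the origin. A steel shaft 21 mm thick rises from it to 82 mm, with a groove 16 mm thick from 64 to 70.5 mm.
- shaft_foot (a point): Point on the shaft's axis at the top of the platform, on which the lens arm's hub rests.
- clip: Flat sprung steel retaining clip, 4 mm thick, 35 g: a C-ring (16 mm inside, 29 outside) with two spring jaws and, behind, a round pull eye on a stem. Origin at the C's centre, underside; +x points to the eye. At first in the groove, on the hub, 65 mm above the stage's origin, eye towards the robot within 35 degrees.
- clip_eye (a point): Centre of the pull eye (opening 14 mm, outside 21 mm), 36 mm from the C's centre, at mid thickness, beyond the hub's edge: a tip may reach 15 mm below it. A level pull along the clip's +x peaks at about 8 N and springs the jaws off the shaft after about 10 mm; after about 50 to 60 mm the clip has left the hub and drops.
- lens_arm: Lens arm, 20 mm thick, about 0.3 kg (varies), flat underside. Origin under the centre of its dark steel hub (44 mm across, bore 25, turning freely on the shaft); +x runs along a bar 16 mm wide, bare from 22 to 68 mm, to a black lens cell 54 mm across at 95 mm. Centre of mass at 25 mm. The shaft ends 37 mm above its underside. May point left, away from the robot or right.
- bar_mid (a point): Middle of the bar on its top face, 45 mm from the hub's centre: the place to grasp, across the bar.
- lens_mid (a point): Centre of the lens cell at the underside, 95 mm from the hub's centre.
- tray: Fixed open grey parts tray on the table, 200 (x) x 150 (y) x 18 mm, walls and floor 4 mm, origin under its centre.
- tray_in (a point): Centre of the tray's inner floor.
- post_holder: Bystander: black post holder standing on the board, 44 mm across the foot, 78 mm tall, origin under its centre.
- spare_lens: Bystander: spare lens in a black ring lying on the board, 40 mm across, 12 mm high, origin under its centre.
- clamp_block: Bystander: small black clamp block on the board, 30 x 22 x 18 mm, origin under its centre.

How it is judged:
On the way, in this order (a step that is already met when the one before it is completed fails the run):
1. the pick is lifted from its rest in the fingers (contact force between the fingers and pick above 1 N and distance between pick and rest_seat above 0.03 m), for 0.1 s.
2. with the pick in the fingers and the lens arm still seated, the clip is out of the groove and more than 25 mm from the shaft's axis (contact force between the fingers and pick above 1 N and horizontal distance between clip and stage above 0.025 m and distance between lens_arm and shaft_foot below 0.008 m), for 0.1 s.
3. the pick lies in its rest again, let go, with the lens arm still on the shaft (distance between pick and rest_seat below 0.015 m and angle between pick's own z axis and vertical below 0.15 rad and contact force between the fingers and pick below 0.05 N and distance between lens_arm and shaft_foot below 0.008 m), for 0.1 s.
At the end, for the whole second after the job is handed in: Clip under 65 mm above the table and over 20 mm from the shaft's axis; pick level in its rest, handle centre within 15 mm of the seat; lens arm in the tray, right way up, hub and cell within 5 mm of the floor, tilt under 0.06 rad; all still (horizontal distance between clip and stage above 0.02 m and height (world z) of clip below 0.065 m and distance between pick and rest_seat below 0.015 m and angle between pick's own z axis and vertical below 0.15 rad and z of each of lens_arm, lens_mid in the frame of tray_in below 0.005 m and horizontal distance between each of lens_arm, lens_mid and tray_in below 0.1 m and angle between lens_arm's own z axis and vertical below 0.06 rad and linear speed of each of lens_arm, clip, pick below 0.02 m/s); the robot touches nothing.
It fails at once if the fingers touch the clip (contact force between the fingers and clip above 1 N).
It fails at once if the lens arm is dropped (moves faster than 0.6 m/s out of the fingers) (contact force between the fingers and lens_arm below 0.05 N and linear speed of lens_arm above 0.6 m/s).
It fails at once if the post holder is moved more than 15 mm (distance of post_holder from where it was at the start of the episode above 0.015 m).
It fails at once if the spare lens is moved more than 15 mm (distance of spare_lens from where it was at the start of the episode above 0.015 m).
It fails at once if the clamp block is moved more than 15 mm (distance of clamp_block from where it was at the start of the episode above 0.015 m).
It also fails if it takes over 58 s, if anything falls off the work surface, if the arm or the gripper's body presses on something with over 40 N, if the wrist force passes 120 N, or if a joint passes its speed limit or range.

ROBOT

A 7-joint arm with a two-finger parallel gripper is mounted at the origin on the work surface. World frame = base frame: x ahead of the robot, y to its left, z up, the work surface at z = 0. Lengths are in m, angles in rad, forces in N, time in s.
With the tool pointing down it reaches from about 0.4 to 0.85 m from the base axis. Payload 10.4 kg.
Tool frame: the origin (TCP) lies at the very end of the fingers, on their centre line; the grasp point (between the pads) lies 19 mm behind it; z points along the fingers, y is the line along which they close (so a half turn about z gives the same grasp; the last joint's range is limited). The gripper opens to 85 mm and grips with 20 to 120 N. Pads are 22 mm wide; open, the fingers measure 114 mm over their backs; the gripper's body (76 mm by 85 mm) begins 54 mm behind the grasp point. The pads swing forward as they close: fully open they stand 13 mm farther back than shut.
Start: joints at [1.314, 0.332, -0.065, 1.46, 0.022, 1.35, -0.088], TCP at [0.145, -0.608, 0.231] pointing down, gripper open.
Joint ranges: [-2.6, 2.6], [-0.5, 2.12], [-1.47, 1.34], [0.16, 2.42], [-1.27, 4.41], [0.06, 2.06], [-2.6, 2.6]. Speed limits (rad/s): [2.22, 2.22, 2.79, 2.79, 3.14, 3.14, 3.14].

INTERFACE

Orientations are given as a rotation vector (axis times angle).
In Python, from cell import bot, get_image, calibration, order, silhouettes, pinpoint gives the robot as it stands.
- The arm moves only by the tool apply_moves, never from a script. Its argument "rows" is a list of rows, each an object of numbers: "ax", "ay", "az": the turn, a rotation vector about the tool's x, y, z scaled (see below); "dx", "dy", "dz": the shift along the tool's x, y, z scaled (see below); "fingers": the opening, from 0 (shut) to 1 (fully open). A call has 1 to 10 rows; each row is the pose to reach, as a shift and turn from the pose commanded when the call began, along the tool's axes at that moment, turning the shorter way round; what a row does not reach only later rows make up. The controller multiplies each number of a shift by 1 m and each number of a turn by 360 degrees. A row lasts 1/8 s, in which the tool goes at most 62.5 mm and 10.7 degrees, less where a joint would pass 70% of its speed; a pose out of reach is approached as far as the arm can. A call with a number of a shift or a turn outside -1 to 1 is refused whole. A call with a gripper value outside its range is refused whole. The fingers move at their own pace and stop on an object; the grip force is fixed at half the most. Time passes only in rows, so rows that repeat a pose let the fingers close. It gives the time, the measured TCP pose, the force, the opening and the grip force at its end, in the units of the state.
- bot.get_obs(): the state, without advancing time (a new reading comes with each control period).
- get_image(name): name is "side" or "top"; returns the picture (400x640x3 uint8, red, green, blue); there is no depth.
- calibration(name): a dict with "fov_y" (degrees; the focal length in pixels is half the picture's height over the tangent of half this angle, whatever the lens; pixels are square), "cx", "cy" (the principal point, pixels), "eye" and "orientation" of the camera in the world. Camera axes: x right, y up, looking along -z (the intrinsics and any distortion apply to the point x, -y, -z); pixel columns grow to the right and rows downward; lengths in m; the calibration is good to about 2 mm. A picture is of the moment at which its call begins. calibration takes no time and is no camera call.
- order.job_done(): hands the job in; it is judged then, once.
Trained networks look in the newest picture that a camera, given by its name, has taken for a name from the list of things; names that differ only in an ending like _2 or _b are one class to them, and where a whole thing is asked for, a point or a joint stands for the part that bears it (a point fixed in the world has none). Each returns a list of dicts, best first, with "conf" (0 to 1); they miss things now and then, are a little off and sometimes report something else, mostly with a low value. They report only what shows in the picture. A call takes as long as a camera call.
- silhouettes(label, camera): "pixels" (400x640 bool, what is visible of it) and "box" ([left, top, right, bottom] in pixels, round what is visible of it).
- pinpoint(label, camera): "point" ([row, column] in pixels: a listed point, or the origin of a listed thing).
The state is a dict: "time": time; "joints": joint angles; "joint_vel": joint speeds; "tau": joint torques, N m; "ee_pos": TCP position; "ee_rot": TCP orientation; "ft_force": force on the tool from outside, world axes, zero at the start; "wrist_torque": the same for the moment, N m; "grip_width": opening from 0.0 (shut) to 1.0 (fully open); "grasp_force": force on a finger pad.
Only numpy, scipy, OpenCV 4.12 (cv2) and the standard library are available. Lean on these libraries where they do the work, as an engineer would, in place of code of your own. Each camera call takes 0.05 s, during which the arm holds its last target. There are 200 camera calls.

## Working session

There is one attempt and no reset: what is moved stays moved. The work goes in short steps, Python scripts to look and compute and a tool call to move; the robot and the scene stay as the last step left them, time stands still between calls to the robot, and variables do not carry over. Pictures are saved under pics/ and viewed, at most 10 in all, crops included, and the job is handed in when it is done.

Besides the shell and the picture viewer there is one more tool, called after "Request:" as name(argument=value, ...) on one line, values as JSON. apply_moves: Moves the arm, as the interface text tells. Shifts and turns lie within -1 to 1; 1 stands for 1 m of shift or 360 degrees of turn. Its arguments: {"type":"object","properties":{"rows":{"type":"array","items":{"type":"object","properties":{"ax":{"type":"number"},"ay":{"type":"number"},"az":{"type":"number"},"dx":{"type":"number"},"dy":{"type":"number"},"dz":{"type":"number"},"fingers":{"type":"number"}}}}},"required":["rows"]}

```bash
mkdir -p pics; ls; cat > h.py <<'E'
import numpy as np,cv2
from scipy.spatial.transform import Rotation as R
from cell import bot,get_image,calibration,order,silhouettes,pinpoint
E
python3 - <<'E'
from h import *
for n in("side","top"):
    im=get_image(n); cv2.imwrite(f"pics/{n}0.png",im[:,:,::-1]); print(n,calibration(n))
for l in["pick","pick_tip","rest","rest_seat","stage","shaft_foot","clip","clip_eye","lens_arm","bar_mid","lens_mid","tray","tray_in","post_holder","spare_lens","clamp_block"]:
    for n in("side","top"):
        print(l,n,[(np.round(d["point"],1).tolist(),round(d["conf"],2)) for d in pinpoint(l,n)[:2]])
print(bot.get_obs())
E
```

```text
pics
side {'fov_y': 45.27643249910761, 'cx': 322.9630685802109, 'cy': 203.6321981316597, 'eye': array([ 0.44910235, -0.79420478,  1.10264823]), 'orientation': array([ 0.66307329, -0.05080127, -0.17852918])}
top {'fov_y': 49.31955279061885, 'cx': 318.9893497093915, 'cy': 197.99893920510638, 'eye': array([ 0.50914632, -0.00964668,  1.00913222]), 'orientation': array([ 0.09126421, -0.05907199, -1.54723031])}
pick side [([128.3, 281.0], 0.71), ([209.1, 323.0], 0.35)]
pick top [([236.0, 163.3], 0.65)]
pick_tip side [([136.9, 301.7], 0.45)]
pick_tip top [([201.9, 179.8], 0.62)]
rest side [([135.9, 282.9], 0.6)]
rest top [([237.8, 174.0], 0.75), ([250.6, 476.7], 0.54)]
rest_seat side [([129.4, 274.9], 0.77)]
rest_seat top [([236.0, 168.0], 0.91), ([249.0, 476.5], 0.22)]
stage side [([216.6, 323.5], 0.61)]
stage top [([205.9, 324.7], 0.73), ([203.8, 323.6], 0.71)]
shaft_foot side [([207.6, 322.2], 0.55)]
shaft_foot top [([203.9, 325.2], 0.91)]
clip side [([215.5, 327.3], 0.55), ([201.5, 324.0], 0.52)]
clip top [([208.6, 327.7], 0.4)]
clip_eye side [([204.3, 311.8], 0.42)]
clip_eye top [([219
[... 774 characters left out ...]
.4)]
{'time': 1.7, 'joints': array([ 1.31440978,  0.33219532, -0.06470202,  1.46011289,  0.02160878,
        1.3499066 , -0.0885159 ]), 'joint_vel': array([-0.00100348, -0.00180845, -0.00051332, -0.00082648, -0.00054811,
       -0.0007008 , -0.0001883 ]), 'tau': array([-4.79507071e-04, -6.25228715e+01,  4.91130946e-02, -3.91818273e+01,
        1.64016522e-02,  2.04606622e-03, -8.09101607e-06]), 'ee_pos': array([ 0.14480774, -0.60800676,  0.23133429]), 'ee_rot': array([3.12008495e+00, 3.66373719e-01, 2.85921956e-05]), 'ft_force': array([-1.08043029,  0.26591215, -0.34535623]), 'wrist_torque': array([ 0.01071505, -0.015312  ,  0.04202433]), 'grasp_force': 0.0, 'grip_width': 0.9999073136319248}
```

View images.

```bash
python3 - <<'E'
import cv2,numpy as np
t=cv2.imread("pics/top0.png");s=cv2.imread("pics/side0.png")
a=cv2.resize(t[90:330,120:560],(800,436),interpolation=cv2.INTER_CUBIC)
cv2.imwrite("pics/v1.png",a)
a=cv2.resize(s[100:400,200:500],(600,600),interpolation=cv2.INTER_CUBIC)
cv2.imwrite("pics/v2.png",a)
E
```

```text
(no output)
```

View pics/v1.png

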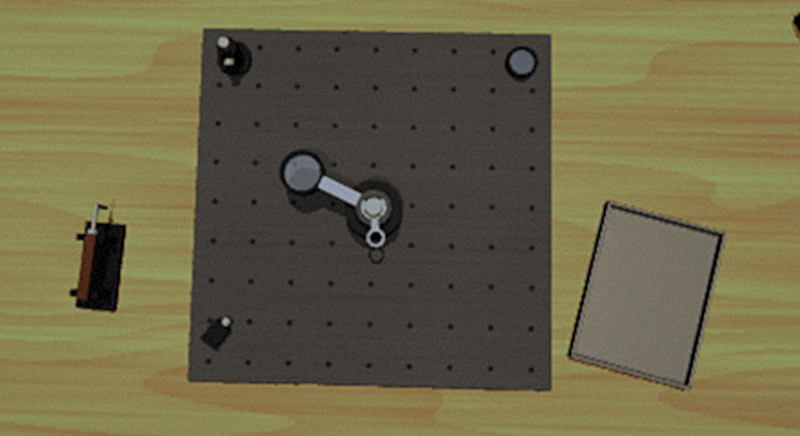

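View pics/v2.png

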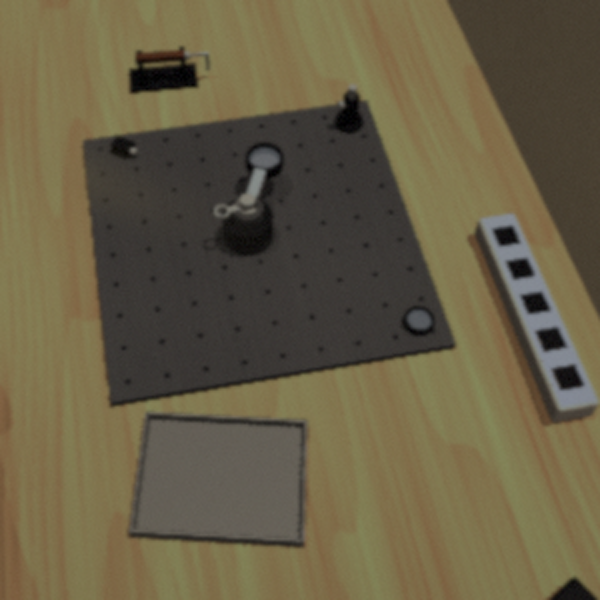

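```bash
cat >> h.py <<'E'
def cam(n):
    c=calibration(n); return c,200/np.tan(np.radians(c["fov_y"]/2)),R.from_rotvec(c["orientation"]).as_matrix()
def plane(n,rc,z):
    c,f,M=cam(n); d=M@np.array([(rc[1]-c["cx"])/f,-(rc[0]-c["cy"])/f,-1]); e=c["eye"]
    return e+d*(z-e[2])/d[2]
def proj(n,P):
    c,f,M=cam(n); q=(np.atleast_2d(P)-c["eye"])@M
    return np.c_[c["cy"]-f*q[:,1]/-q[:,2], c["cx"]+f*q[:,0]/-q[:,2]]
E
python3 - <<'E'
from h import *
Z=dict(pick=.05,pick_tip=.0135,rest_seat=.05,rest=0,stage=.0125,shaft_foot=.0575,clip=.0775,clip_eye=.0795,lens_arm=.0575,bar_mid=.0775,lens_mid=.0575,tray=0,tray_in=.004,post_holder=.0125,spare_lens=.0125,clamp_block=.0125)
P=dict(pick=[(128.3,281),(236,163.3)],pick_tip=[(136.9,301.7),(201.9,179.8)],rest=[(135.9,282.9),(237.8,174)],rest_seat=[(129.4,274.9),(236,168)],stage=[(216.6,323.5),(205.9,324.7)],shaft_foot=[(207.6,322.2),(203.9,325.2)],clip=[(201.5,324),(208.6,327.7)],clip_eye=[(204.3,311.8),(219.4,325.6)],lens_arm=[(209.3,322.4),(203.4,321)],bar_mid=[(189.9,327.9),(196.6,307.8)],lens_mid=[(186.1,331.3),(181.7,286.8)],tray_in=[(339.3,311.8),(253,476)],post_holder=[(160.1,371.4),(123.4,249.1)],spare_lens=[(259.6,407.4),(122.4,406.2)],clamp_block=[(176.7,259.3),(269.1,235.6)])
for k,(s,t) in P.items(): print(k,plane("side",s,Z[k]).round(4)[:2],plane("top",t,Z[k]).round(4)[:2])
# top features from silhouettes
for l,n in (("pick","top"),("pick","side"),("clip","top"),("clip","side"),("tray","top"),("tray","side"),("rest","top")):
    for d in silhouettes(l,n)[:2]:
        m=d["pixels"].astype(np.uint8); r=cv2.minAreaRect(np.argwhere(m)[:,::-1].astype(np.float32)); print(l,n,round(d["conf"],2),d["box"],m.sum(),np.round(cv2.boxPoints(r),1).tolist())
o=bot.get_obs(); print(R.from_rotvec(o["ee_rot"]).as_matrix().round(3))
E
```

```text
pick [0.5117 0.3425] [0.5097 0.3531]
pick_tip [0.5746 0.329 ] [0.5889 0.3331]
rest [0.5162 0.3593] [0.5061 0.3468]
rest_seat [0.4921 0.3412] [0.5099 0.3427]
stage [0.5858 0.0008] [ 0.587  -0.0016]
shaft_foot [ 0.5823 -0.0011] [ 0.5879 -0.0029]
clip [0.5883 0.0034] [ 0.5762 -0.0086]
clip_eye [ 0.5538 -0.0014] [ 0.5529 -0.0046]
lens_arm [ 0.5817 -0.007 ] [0.5888 0.0063]
bar_mid [0.6064 0.0417] [0.6012 0.0347]
lens_mid [0.6216 0.07  ] [0.6352 0.0828]
tray_in [ 0.4935 -0.3452] [ 0.4877 -0.3479]
post_holder [0.7714 0.1872] [0.7771 0.1799]
spare_lens [ 0.7777 -0.1797] [ 0.786 -0.187]
clamp_block [0.4224 0.1849] [0.4387 0.1976]
pick top 0.92 [159.7, 199.1, 179.2, 255.5] 337 [[160.39999389648438, 253.39999389648438], [169.1999969482422, 201.0], [177.3000030517578, 202.39999389648438], [168.5, 254.8000030517578]]
pick side 0.71 [366.0, 143.0, 382.3, 165.3] 220 [[368.0, 142.0], [380.0, 142.0], [380.0, 165.0], [368.0, 165.0]]
pick side 0.59 [266.8, 125.6, 305.6, 131.4] 151 [[266.79998779296875, 126.30000305175781], [302.70001220703125, 123.30000305175781], [303.20001220703125, 128.8000030517578
[... 1095 characters left out ...]
 [418.0, 123.0], [405.5, 135.5]]
tray side 0.6 [264.1, 309.6, 352.6, 371.1] 5321 [[263.70001220703125, 368.1000061035156], [267.3999938964844, 303.8999938964844], [354.6000061035156, 308.79998779296875], [350.8999938964844, 373.1000061035156]]
rest top 0.93 [158.6, 216.3, 190.1, 259.8] 720 [[158.10000610351562, 257.8999938964844], [163.3000030517578, 210.5], [188.1999969482422, 213.1999969482422], [183.10000610351562, 260.6000061035156]]
rest top 0.37 [434.6, 203.3, 516.9, 304.3] 6077 [[430.1000061035156, 286.0], [452.1000061035156, 199.5], [520.5999755859375, 216.89999389648438], [498.6000061035156, 303.3999938964844]]
[[ 0.973  0.232  0.   ]
 [ 0.232 -0.973 -0.   ]
 [ 0.     0.    -1.   ]]
```

```bash
python3 - <<'E'
from h import *
t=cv2.imread("pics/top0.png");s=cv2.imread("pics/side0.png")
out=[]
for n,im,(r0,r1,c0,c1) in (("top",t,(190,270,150,200)),("side",s,(115,150,255,315))):
    hsv=cv2.cvtColor(cv2.GaussianBlur(im,(3,3),0),cv2.COLOR_BGR2HSV)[r0:r1,c0:c1].astype(int)
    b,g,r=[cv2.GaussianBlur(im,(3,3),0)[r0:r1,c0:c1,i].astype(int) for i in range(3)]
    m=((r>g*1.35)&(r>50)).astype(np.uint8)
    k,l,st,ce=cv2.connectedComponentsWithStats(m); i=1+st[1:,4].argmax()
    p=np.argwhere(l==i)+[r0,c0]; c=p.mean(0); u=np.linalg.svd(p-c)[2][0]; q=(p-c)@u
    e=[plane(n,c+u*x,.055)[:2] for x in(q.min()-.5,q.max()+.5)]
    d=e[1]-e[0]; print(n,len(p),c.round(1),np.round(e,4).tolist(),"len",np.hypot(*d).round(4),"mid",((e[0]+e[1])/2).round(4),"yaw",np.degrees(np.arctan2(d[1],d[0])).round(1))
cs=[t[190:270,150:200],t[170:240,280:350],s[110:160,255:315],s[175:245,290:350]]
cv2.imwrite("pics/v3.png",cv2.hconcat([cv2.resize(x,(400,300),interpolation=cv2.INTER_CUBIC) for x in []]) if 0 else cv2.vconcat([cv2.hconcat([cv2.convertScaleAbs(cv2.copyMakeBorder(cv2.resize(x,None,fx=f,fy=f,interpolation=cv2.INTER_CUBIC),0,0,0,0,0)[:280,:390],alpha=1.8) if 0 else cv2.copyMakeBorder(cv2.convertScaleAbs(cv2.resize(x,None,fx=f,fy=f,interpolation=cv2.INTER_CUBIC)[:290,:390],alpha=1.8),0,290-min(290,int(x.shape[0]*f)),0,390-min(390,int(x.shape[1]*f)),cv2.BORDER_CONSTANT) for x,f in row]) for row in (((cs[0],3.6),(cs[1],4)),((cs[2],5.5),(cs[3],4)))]))
E
```

```text
top 195 [236.2 166.8] [[0.5489, 0.3401], [0.469, 0.3468]] len 0.0802 mid [0.509  0.3435] yaw 175.3
side 52 [127.1 280.1] [[0.4725, 0.3467], [0.5453, 0.3396]] len 0.0731 mid [0.5089 0.3432] yaw -5.6
```

View pics/v3.png

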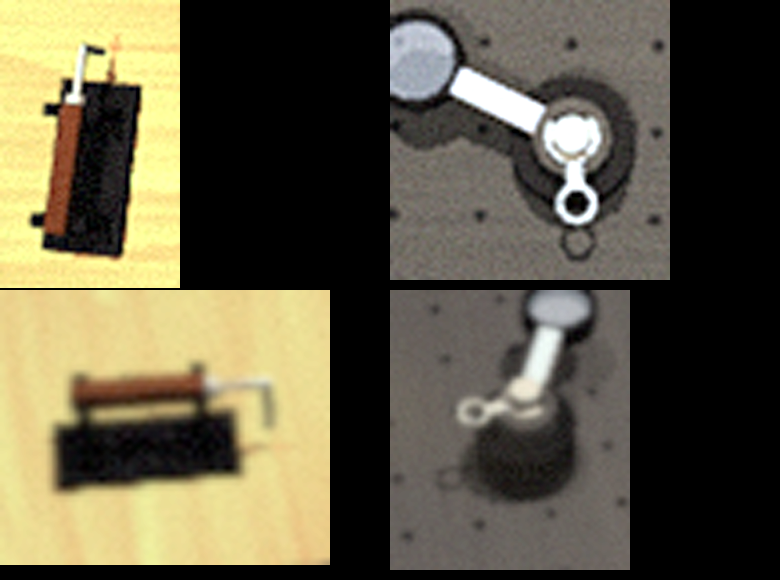

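Request:
apply_moves(rows=[{"dx": 0.417, "dy": -0.217, "dz": 0.03, "az": 0.051, "fingers": 0.6}, {"dx": 0.417, "dy": -0.217, "dz": 0.03, "az": 0.051, "fingers": 0.6}, {"dx": 0.417, "dy": -0.217, "dz": 0.03, "az": 0.051, "fingers": 0.6}, {"dx": 0.417, "dy": -0.217, "dz": 0.03, "az": 0.051, "fingers": 0.6}, {"dx": 0.417, "dy": -0.217, "dz": 0.03, "az": 0.051, "fingers": 0.6}, {"dx": 0.417, "dy": -0.217, "dz": 0.03, "az": 0.051, "fingers": 0.6}, {"dx": 0.575, "dy": -0.841, "dz": 0.03, "az": 0.051, "fingers": 0.6}, {"dx": 0.575, "dy": -0.841, "dz": 0.03, "az": 0.051, "fingers": 0.6}, {"dx": 0.575, "dy": -0.841, "dz": 0.03, "az": 0.051, "fingers": 0.6}, {"dx": 0.575, "dy": -0.841, "dz": 0.03, "az": 0.051, "fingers": 0.6}])

```text
$.rows[0]: bad value
```

```bash
cat >> h.py <<'E'
def to(x,y,z,yaw):
    "shift in tool axes (m) and turn (in 360 deg) to reach a tool-down pose with tool x at yaw"
    o=bot.get_obs(); r=R.from_rotvec(o["ee_rot"])
    T=R.from_euler("z",yaw,degrees=True)*R.from_euler("x",180,degrees=True)
    print("t",o["time"],"at",o["ee_pos"].round(4),"move",r.inv().apply(np.array([x,y,z])-o["ee_pos"]).round(4),"turn",((r.inv()*T).as_rotvec()/2/np.pi).round(4),"w",round(o["grip_width"],2),"F",o["ft_force"].round(1))
E
python3 - <<'E'
from h import *
to(.509,.3434,.12,-5)
print("eye",plane("top",(221,326.75),.0815)[:2].round(4),plane("side",(205.25,311),.0815)[:2].round(4))
print("hub",plane("top",(204.2,325.5),.0775)[:2].round(4))
print("shaft top",plane("side",((388-290)/4+175,(522-390)/4+290),.0945)[:2].round(4))
print("cell",plane("top",(184.5,286.25),.0775)[:2].round(4))
E
```

```text
t 2.05 at [ 0.1448 -0.608   0.2313] move [ 0.5747 -0.8412  0.1113] turn [ 0.     -0.      0.0511] w 1.0 F [-0.6  0.2 -0.1]
eye [ 0.5495 -0.0072] [ 0.551  -0.0057]
hub [ 0.5856 -0.0037]
shaft top [ 0.5846 -0.0026]
cell [0.6264 0.0819]
```

Request:
apply_moves(rows=[{"ax": 0, "ay": 0, "dx": 0.417, "dy": -0.217, "dz": 0.03, "az": 0.051, "fingers": 0.6}, {"ax": 0, "ay": 0, "dx": 0.417, "dy": -0.217, "dz": 0.03, "az": 0.051, "fingers": 0.6}, {"ax": 0, "ay": 0, "dx": 0.417, "dy": -0.217, "dz": 0.03, "az": 0.051, "fingers": 0.6}, {"ax": 0, "ay": 0, "dx": 0.417, "dy": -0.217, "dz": 0.03, "az": 0.051, "fingers": 0.6}, {"ax": 0, "ay": 0, "dx": 0.417, "dy": -0.217, "dz": 0.03, "az": 0.051, "fingers": 0.6}, {"ax": 0, "ay": 0, "dx": 0.417, "dy": -0.217, "dz": 0.03, "az": 0.051, "fingers": 0.6}, {"ax": 0, "ay": 0, "dx": 0.575, "dy": -0.841, "dz": 0.03, "az": 0.051, "fingers": 0.6}, {"ax": 0, "ay": 0, "dx": 0.575, "dy": -0.841, "dz": 0.03, "az": 0.051, "fingers": 0.6}, {"ax": 0, "ay": 0, "dx": 0.575, "dy": -0.841, "dz": 0.03, "az": 0.051, "fingers": 0.6}, {"ax": 0, "ay": 0, "dx": 0.575, "dy": -0.841, "dz": 0.03, "az": 0.051, "fingers": 0.6}])

```text
time: 3.3
ee_pos: [0.4556, -0.114, 0.2057]
ee_rot: [3.138, -0.136, 0.001]
ft_force: [0.9, -0.4, -0.1]
grip_width: 0.597
grasp_force: 0.0
```

```bash
python3 -c "
from h import *
to(.509,.3434,.12,-5)"
```

```text
t 3.3 at [ 0.4556 -0.114   0.2057] move [ 0.0135 -0.4604  0.0854] turn [ 0.0001 -0.0001  0.0001] w 0.6 F [ 0.9 -0.4 -0.1]
```

Request:
apply_moves(rows=[{"ax": 0, "ay": 0, "az": 0, "dx": 0.013, "dy": -0.455, "dz": 0.01, "fingers": 0.6}, {"ax": 0, "ay": 0, "az": 0, "dx": 0.013, "dy": -0.455, "dz": 0.01, "fingers": 0.6}, {"ax": 0, "ay": 0, "az": 0, "dx": 0.013, "dy": -0.455, "dz": 0.01, "fingers": 0.6}, {"ax": 0, "ay": 0, "az": 0, "dx": 0.013, "dy": -0.455, "dz": 0.01, "fingers": 0.6}, {"ax": 0, "ay": 0, "az": 0, "dx": 0.013, "dy": -0.455, "dz": 0.08, "fingers": 0.6}, {"ax": 0, "ay": 0, "az": 0, "dx": 0.013, "dy": -0.455, "dz": 0.08, "fingers": 0.6}, {"ax": 0, "ay": 0, "az": 0, "dx": 0.013, "dy": -0.455, "dz": 0.08, "fingers": 0.6}, {"ax": 0, "ay": 0, "az": 0, "dx": 0.013, "dy": -0.455, "dz": 0.08, "fingers": 0.6}, {"ax": 0, "ay": 0, "az": 0, "dx": 0.013, "dy": -0.455, "dz": 0.08, "fingers": 0.6}, {"ax": 0, "ay": 0, "az": 0, "dx": 0.013, "dy": -0.455, "dz": 0.08, "fingers": 0.6}])

```text
time: 4.55
ee_pos: [0.5082, 0.3354, 0.1255]
ee_rot: [3.138, -0.137, 0.001]
ft_force: [-0.7, -0.3, -0.0]
grip_width: 0.599
grasp_force: 0.0
```

```bash
python3 -c "
from h import *
to(.509,.3434,.032,-5)"
```

```text
t 4.55 at [0.5082 0.3354 0.1255] move [ 0.     -0.0081  0.0935] turn [ 0.0001 -0.0001 -0.    ] w 0.6 F [-0.7 -0.3 -0. ]
```

Request:
apply_moves(rows=[{"ax": 0, "ay": 0, "az": 0, "dx": 0, "dy": -0.008, "dz": 0.05, "fingers": 0.6}, {"ax": 0, "ay": 0, "az": 0, "dx": 0, "dy": -0.008, "dz": 0.092, "fingers": 0.6}, {"ax": 0, "ay": 0, "az": 0, "dx": 0, "dy": -0.008, "dz": 0.092, "fingers": 0.6}, {"ax": 0, "ay": 0, "az": 0, "dx": 0, "dy": -0.008, "dz": 0.092, "fingers": 0}, {"ax": 0, "ay": 0, "az": 0, "dx": 0, "dy": -0.008, "dz": 0.092, "fingers": 0}, {"ax": 0, "ay": 0, "az": 0, "dx": 0, "dy": -0.008, "dz": 0.092, "fingers": 0}, {"ax": 0, "ay": 0, "az": 0, "dx": 0, "dy": -0.008, "dz": 0.092, "fingers": 0}, {"ax": 0, "ay": 0, "az": 0, "dx": 0, "dy": -0.008, "dz": 0.092, "fingers": 0}])

```text
time: 5.55
ee_pos: [0.5099, 0.3446, 0.0357]
ee_rot: [-3.137, 0.137, -0.005]
ft_force: [-1.3, -2.1, 7.4]
grip_width: 0.15
grasp_force: 58.7
```

```bash
python3 -c "
from h import *
to(.509,.3434,.15,-5)"
```

```text
t 5.55 at [0.5099 0.3446 0.0357] move [-0.0004  0.0011 -0.1143] turn [-0.0003 -0.0005 -0.    ] w 0.15 F [-1.3 -2.1  7.4]
```

Request:
apply_moves(rows=[{"ax": 0, "ay": 0, "az": 0, "dx": 0, "dy": 0, "dz": -0.05, "fingers": 0}, {"ax": 0, "ay": 0, "az": 0, "dx": 0, "dy": 0, "dz": -0.1, "fingers": 0}, {"ax": 0, "ay": 0, "az": 0, "dx": -0.004, "dy": 0.35, "dz": -0.1, "fingers": 0}, {"ax": 0, "ay": 0, "az": -0.0306, "dx": -0.004, "dy": 0.35, "dz": -0.1, "fingers": 0}, {"ax": 0, "ay": 0, "az": -0.0306, "dx": -0.004, "dy": 0.35, "dz": -0.1, "fingers": 0}, {"ax": 0, "ay": 0, "az": -0.0306, "dx": -0.004, "dy": 0.35, "dz": -0.1, "fingers": 0}, {"ax": 0, "ay": 0, "az": -0.0306, "dx": -0.004, "dy": 0.35, "dz": -0.1, "fingers": 0}, {"ax": 0, "ay": 0, "az": -0.0306, "dx": -0.004, "dy": 0.35, "dz": -0.1, "fingers": 0}, {"ax": 0, "ay": 0, "az": -0.0306, "dx": -0.004, "dy": 0.35, "dz": -0.1, "fingers": 0}, {"ax": 0, "ay": 0, "az": -0.0306, "dx": -0.004, "dy": 0.35, "dz": -0.1, "fingers": 0}])

```text
time: 6.8
ee_pos: [0.4747, -0.0035, 0.1342]
ee_rot: [3.137, 0.166, 0.002]
ft_force: [0.0, 0.9, -0.1]
grip_width: 0.153
grasp_force: 58.9
```

```bash
python3 - <<'E'
from h import *
to(.4754,-.0143,.127,6)
for n in("side","top"):
    im=get_image(n); cv2.imwrite(f"pics/{n}1.png",im[:,:,::-1])
for n in("side","top"):
  for l in ("pick","pick_tip","clip_eye"): print(n,l,[(np.round(d["point"],1).tolist(),round(d["conf"],2)) for d in pinpoint(l,n)[:2]])
a=cv2.imread("pics/top1.png")[170:250,270:350];b=cv2.imread("pics/side1.png")[155:235,280:360]
cv2.imwrite("pics/v4.png",cv2.convertScaleAbs(cv2.hconcat([cv2.resize(x,(400,400),interpolation=cv2.INTER_CUBIC) for x in(a,b)]),alpha=1.6))
o=bot.get_obs();p=o["ee_pos"];r=R.from_rotvec(o["ee_rot"]);print(p,r.as_matrix().round(3))
t=p+r.apply([.075,0,-.0143+.0365]);print("tip pred",t,"px",proj("side",t).round(1),proj("top",t).round(1), "bend top", [proj(n,t+[0,0,.039]).round(1) for n in("side","top")])
E
```

```text
t 6.8 at [ 0.4747 -0.0035  0.1342] move [-0.0004  0.0108  0.0072] turn [ 0.0001 -0.0002  0.0002] w 0.15 F [ 0.   0.9 -0.1]
side pick [([193.5, 277.6], 0.68), ([161.9, 374.6], 0.63)]
side pick_tip [([195.0, 309.0], 0.56)]
side clip_eye [([207.2, 312.6], 0.37)]
top pick []
top pick_tip []
top clip_eye [([216.7, 329.5], 0.49)]
[ 0.47427982 -0.00366777  0.13331098] [[ 0.994  0.106 -0.   ]
 [ 0.106 -0.994  0.   ]
 [-0.    -0.    -1.   ]]
tip pred [0.5488535  0.00430768 0.11110741] px [[195.6 309.3]] [[220.5 321.1]] bend top [array([[186.2, 308.8]]), array([[219.7, 320.9]])]
```

View pics/v4.png

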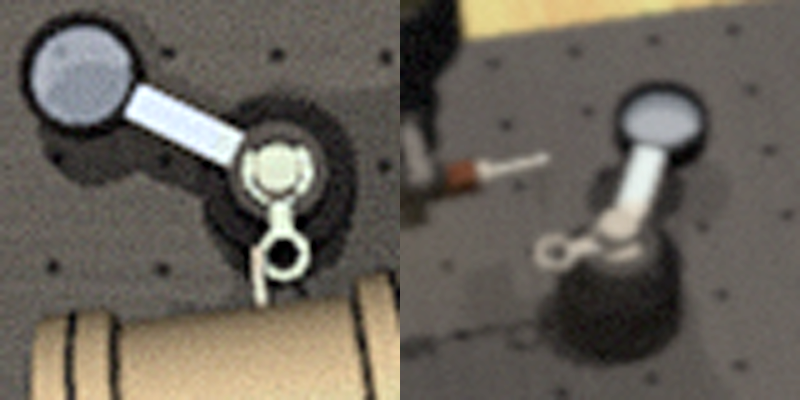

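Request:
apply_moves(rows=[{"ax": 0, "ay": 0, "az": 0, "dx": 0.0005, "dy": 0.011, "dz": 0.01, "fingers": 0}, {"ax": 0, "ay": 0, "az": 0, "dx": 0.0005, "dy": 0.011, "dz": 0.02, "fingers": 0}, {"ax": 0, "ay": 0, "az": 0, "dx": 0.0005, "dy": 0.011, "dz": 0.027, "fingers": 0}, {"ax": 0, "ay": 0, "az": 0, "dx": 0.0005, "dy": 0.011, "dz": 0.034, "fingers": 0}, {"ax": 0, "ay": 0, "az": 0, "dx": 0.0005, "dy": 0.011, "dz": 0.041, "fingers": 0}, {"ax": 0, "ay": 0, "az": 0, "dx": 0.0005, "dy": 0.011, "dz": 0.041, "fingers": 0}])

```text
time: 7.95
ee_pos: [0.4756, -0.0149, 0.0918]
ee_rot: [-3.137, -0.166, 0.001]
ft_force: [0.3, 0.5, -0.3]
grip_width: 0.147
grasp_force: 58.9
```

```bash
python3 - <<'E'
from h import *
for n in("side","top"):
    im=get_image(n); cv2.imwrite(f"pics/{n}2.png",im[:,:,::-1])
a=cv2.imread("pics/top2.png")[170:250,270:350];b=cv2.imread("pics/side2.png")[155:235,280:360]
cv2.imwrite("pics/v5.png",cv2.convertScaleAbs(cv2.hconcat([cv2.resize(x,(400,400),interpolation=cv2.INTER_CUBIC) for x in(a,b)]),alpha=1.6))
o=bot.get_obs();p=o["ee_pos"];r=R.from_rotvec(o["ee_rot"])
t=p+r.apply([.075,0,-.0143+.0365]);print("tip pred",t,o["ft_force"],o["wrist_torque"])
to(.4754,-.0143,.127,6)
E
```

```text
tip pred [ 0.55057702 -0.00703521  0.07025406] [ 1.12209486 -0.43079386 -0.13994837] [ 0.02176947 -0.03780072 -0.00534584]
t 8.05 at [ 0.476  -0.015   0.0924] move [-0.0005 -0.0007 -0.0346] turn [ 0.     -0.      0.0002] w 0.15 F [ 1.1 -0.4 -0.1]
```

View pics/v5.png

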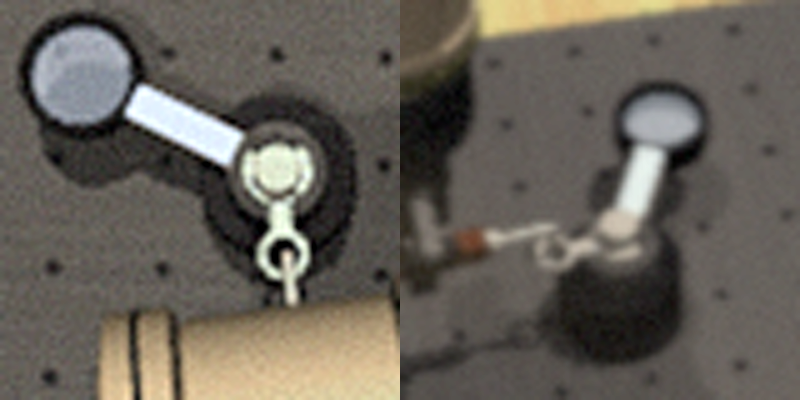

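Request:
apply_moves(rows=[{"ax": 0, "ay": 0, "az": 0, "dx": -0.006, "dy": 0, "dz": 0, "fingers": 0}, {"ax": 0, "ay": 0, "az": 0, "dx": -0.01, "dy": 0, "dz": 0, "fingers": 0}, {"ax": 0, "ay": 0, "az": 0, "dx": -0.014, "dy": 0, "dz": 0, "fingers": 0}, {"ax": 0, "ay": 0, "az": 0, "dx": -0.018, "dy": 0, "dz": 0, "fingers": 0}, {"ax": 0, "ay": 0, "az": 0, "dx": -0.024, "dy": 0, "dz": 0, "fingers": 0}, {"ax": 0, "ay": 0, "az": 0, "dx": -0.032, "dy": 0, "dz": 0, "fingers": 0}, {"ax": 0, "ay": 0, "az": 0, "dx": -0.04, "dy": 0, "dz": 0, "fingers": 0}, {"ax": 0, "ay": 0, "az": 0, "dx": -0.048, "dy": 0, "dz": 0, "fingers": 0}, {"ax": 0, "ay": 0, "az": 0, "dx": -0.056, "dy": 0, "dz": 0, "fingers": 0}, {"ax": 0, "ay": 0, "az": 0, "dx": -0.064, "dy": 0, "dz": 0, "fingers": 0}])

```text
time: 9.3
ee_pos: [0.4117, -0.0219, 0.0924]
ee_rot: [3.137, 0.166, 0.0]
ft_force: [0.7, 0.4, -0.3]
grip_width: 0.147
grasp_force: 58.9
```

```bash
python3 - <<'E'
from h import *
for n in("side","top"):
    im=get_image(n); cv2.imwrite(f"pics/{n}3.png",im[:,:,::-1])
a=cv2.imread("pics/top3.png")[170:250,270:350];b=cv2.imread("pics/side3.png")[165:245,275:355]
cv2.imwrite("pics/v6.png",cv2.convertScaleAbs(cv2.hconcat([cv2.resize(x,(400,400),interpolation=cv2.INTER_CUBIC) for x in(a,b)]),alpha=1.6))
o=bot.get_obs();print(o["time"],o["ee_pos"],o["ft_force"],o["grasp_force"])
E
```

```text
9.4 [ 0.41148124 -0.02200725  0.09230322] [-0.57378277 -0.37351776 -0.75173903] 58.87826085090637
```

View pics/v6.png

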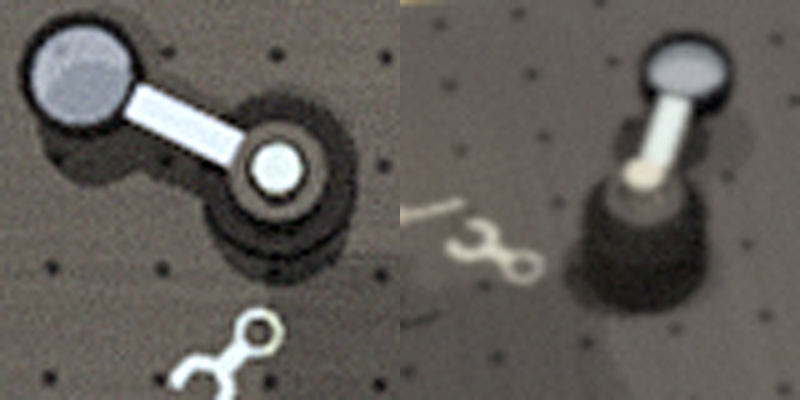

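Request:
apply_moves(rows=[{"ax": 0, "ay": 0, "az": 0, "dx": 0, "dy": 0, "dz": -0.05, "fingers": 0}, {"ax": 0, "ay": 0, "az": 0.0306, "dx": 0.137, "dy": -0.354, "dz": -0.05, "fingers": 0}, {"ax": 0, "ay": 0, "az": 0.0306, "dx": 0.137, "dy": -0.354, "dz": -0.05, "fingers": 0}, {"ax": 0, "ay": 0, "az": 0.0306, "dx": 0.137, "dy": -0.354, "dz": -0.05, "fingers": 0}, {"ax": 0, "ay": 0, "az": 0.0306, "dx": 0.137, "dy": -0.354, "dz": -0.05, "fingers": 0}, {"ax": 0, "ay": 0, "az": 0.0306, "dx": 0.137, "dy": -0.354, "dz": -0.05, "fingers": 0}, {"ax": 0, "ay": 0, "az": 0.0306, "dx": 0.137, "dy": -0.354, "dz": -0.05, "fingers": 0}, {"ax": 0, "ay": 0, "az": 0.0306, "dx": 0.137, "dy": -0.354, "dz": -0.05, "fingers": 0}, {"ax": 0, "ay": 0, "az": 0.0306, "dx": 0.137, "dy": -0.354, "dz": -0.03, "fingers": 0}, {"ax": 0, "ay": 0, "az": 0.0306, "dx": 0.137, "dy": -0.354, "dz": -0.03, "fingers": 0}])

```text
time: 10.65
ee_pos: [0.5105, 0.3424, 0.1197]
ee_rot: [3.135, -0.138, -0.004]
ft_force: [-0.3, -0.2, -0.8]
grip_width: 0.144
grasp_force: 58.9
```

```bash
python3 -c "
from h import *
to(.5099,.3446,.0357,-5)"
```

```text
t 10.65 at [0.5105 0.3424 0.1197] move [-0.0005 -0.0024  0.084 ] turn [ 0.0005  0.0004 -0.0001] w 0.14 F [-0.3 -0.2 -0.8]
```

Request:
apply_moves(rows=[{"ax": 0, "ay": 0, "az": 0, "dx": -0.0005, "dy": -0.001, "dz": 0.03, "fingers": 0}, {"ax": 0, "ay": 0, "az": 0, "dx": -0.0005, "dy": -0.001, "dz": 0.05, "fingers": 0}, {"ax": 0, "ay": 0, "az": 0, "dx": -0.0005, "dy": -0.001, "dz": 0.062, "fingers": 0}, {"ax": 0, "ay": 0, "az": 0, "dx": -0.0005, "dy": -0.001, "dz": 0.068, "fingers": 0}])

```text
time: 11.15
ee_pos: [0.5108, 0.3453, 0.054]
ee_rot: [3.138, -0.137, -0.0]
ft_force: [0.1, 0.0, -0.7]
grip_width: 0.148
grasp_force: 58.9
```

```bash
python3 -c "
from h import *
to(.5099,.3446,.0357,-5)"
```

```text
t 11.15 at [0.5108 0.3453 0.054 ] move [-0.0009  0.0008  0.0183] turn [0.0001 0.     0.    ] w 0.15 F [ 0.1  0.  -0.7]
```

Request:
apply_moves(rows=[{"ax": 0, "ay": 0, "az": 0, "dx": -0.001, "dy": 0.001, "dz": 0.009, "fingers": 0}, {"ax": 0, "ay": 0, "az": 0, "dx": -0.001, "dy": 0.001, "dz": 0.014, "fingers": 0}, {"ax": 0, "ay": 0, "az": 0, "dx": -0.001, "dy": 0.001, "dz": 0.0175, "fingers": 0}, {"ax": 0, "ay": 0, "az": 0, "dx": -0.001, "dy": 0.001, "dz": 0.0175, "fingers": 0}, {"ax": 0, "ay": 0, "az": 0, "dx": -0.001, "dy": 0.001, "dz": 0.0175, "fingers": 0.5}, {"ax": 0, "ay": 0, "az": 0, "dx": -0.001, "dy": 0.001, "dz": 0.0175, "fingers": 0.5}, {"ax": 0, "ay": 0, "az": 0, "dx": -0.001, "dy": 0.001, "dz": 0.0175, "fingers": 0.5}, {"ax": 0, "ay": 0, "az": 0, "dx": -0.001, "dy": 0.001, "dz": 0.0175, "fingers": 0.5}])

```text
time: 12.15
ee_pos: [0.5097, 0.3448, 0.0369]
ee_rot: [-3.139, 0.136, -0.0]
ft_force: [-0.5, -0.4, 0.5]
grip_width: 0.498
grasp_force: 0.0
```

```bash
python3 - <<'E'
from h import *
print("hub",plane("top",(170+168/5,270+276/5),.0945)[:2].round(4),plane("side",(165+175/5,275+243/5),.0945)[:2].round(4))
print("hubring",plane("top",(170+172/5,270+278/5),.0775)[:2].round(4))
print("cell top",plane("top",(170+75/5,270+80/5),.0775)[:2].round(4),"side",plane("side",(165+72/5,275+285/5),.0775)[:2].round(4))
p=[plane("top",(170+r/5,270+c/5),.0775)[:2] for r,c in((104,133),(146,234))]
print("bar ends",np.round(p,4).tolist(),np.linalg.norm(p[0]-p[1]))
to(.5099,.3446,.2,-5)
# tray corners, top rim z .018
for q in((430.5,286.6),(451.5,199.0),(520.2,215.6),(498.9,303.1)): print(plane("top",q[::-1],.012)[:2].round(4))
E
```

```text
hub [ 0.5854 -0.0032] [ 0.5859 -0.0045]
hubring [ 0.5852 -0.0039]
cell top [0.6253 0.0824] side [0.625  0.0774]
bar ends [[0.6132, 0.0592], [0.596, 0.0152]] 0.04721475481311318
t 12.15 at [0.5097 0.3448 0.0369] move [ 0.0002  0.0002 -0.1631] turn [-0.     -0.      0.0001] w 0.5 F [-0.5 -0.4  0.5]
[ 0.4105 -0.2429]
[ 0.6091 -0.291 ]
[ 0.5745 -0.4458]
[ 0.3781 -0.3947]
```

Request:
apply_moves(rows=[{"ax": 0, "ay": 0, "az": 0, "dx": 0, "dy": 0, "dz": -0.05, "fingers": 0.5}, {"ax": 0, "ay": 0, "az": 0, "dx": 0, "dy": 0, "dz": -0.113, "fingers": 0.6}, {"ax": 0, "ay": 0, "az": -0.1933, "dx": 0.1233, "dy": 0.2927, "dz": -0.113, "fingers": 0.6}, {"ax": 0, "ay": 0, "az": -0.1933, "dx": 0.1233, "dy": 0.2927, "dz": -0.113, "fingers": 0.6}, {"ax": 0, "ay": 0, "az": -0.1933, "dx": 0.1233, "dy": 0.2927, "dz": -0.113, "fingers": 0.6}, {"ax": 0, "ay": 0, "az": -0.1933, "dx": 0.1233, "dy": 0.2927, "dz": -0.113, "fingers": 0.6}, {"ax": 0, "ay": 0, "az": -0.1933, "dx": 0.1233, "dy": 0.2927, "dz": -0.113, "fingers": 0.6}, {"ax": 0, "ay": 0, "az": -0.1933, "dx": 0.1233, "dy": 0.2927, "dz": -0.113, "fingers": 0.6}, {"ax": 0, "ay": 0, "az": -0.1933, "dx": 0.1233, "dy": 0.2927, "dz": -0.113, "fingers": 0.6}, {"ax": 0, "ay": 0, "az": -0.1933, "dx": 0.1233, "dy": 0.2927, "dz": -0.113, "fingers": 0.6}])

```text
time: 13.4
ee_pos: [0.6072, 0.0424, 0.1498]
ee_rot: [-2.656, -1.677, -0.0]
ft_force: [0.2, 1.1, 0.2]
grip_width: 0.599
grasp_force: 0.0
```

```bash
python3 - <<'E'
from h import *
to(.6071,.0424,.05,64.6)
for n in("side","top"):
    im=get_image(n); cv2.imwrite(f"pics/{n}4.png",im[:,:,::-1])
a=cv2.imread("pics/top4.png")[190:270,140:220];b=cv2.imread("pics/side4.png")[100:220,260:380]
cv2.imwrite("pics/v7.png",cv2.convertScaleAbs(cv2.hconcat([cv2.resize(x,(400,400),interpolation=cv2.INTER_CUBIC) for x in(a,b)]),alpha=1.6))
to(.6071,.0424,.05,64.6)
E
```

```text
t 13.4 at [0.6072 0.0424 0.1498] move [-0.0001 -0.      0.0998] turn [-0.     -0.     -0.0001] w 0.6 F [0.2 1.1 0.2]
t 13.5 at [0.6071 0.043  0.1499] move [-0.0005  0.0002  0.0999] turn [ 0.     -0.     -0.0003] w 0.6 F [ 0.3 -0.1 -0.5]
```

View pics/v7.png

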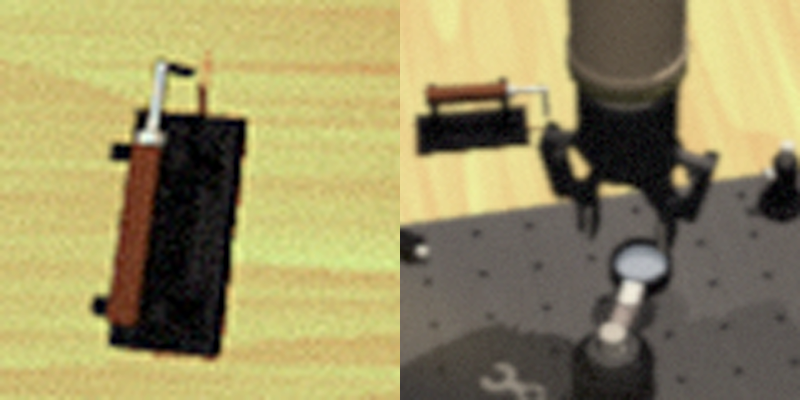

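Request:
apply_moves(rows=[{"ax": 0, "ay": 0, "az": 0, "dx": 0, "dy": 0, "dz": 0.05, "fingers": 0.6}, {"ax": 0, "ay": 0, "az": 0, "dx": 0, "dy": 0, "dz": 0.075, "fingers": 0.6}, {"ax": 0, "ay": 0, "az": 0, "dx": 0, "dy": 0, "dz": 0.09, "fingers": 0.6}, {"ax": 0, "ay": 0, "az": 0, "dx": 0, "dy": 0, "dz": 0.099, "fingers": 0.6}, {"ax": 0, "ay": 0, "az": 0, "dx": 0, "dy": 0, "dz": 0.099, "fingers": 0}, {"ax": 0, "ay": 0, "az": 0, "dx": 0, "dy": 0, "dz": 0.099, "fingers": 0}, {"ax": 0, "ay": 0, "az": 0, "dx": 0, "dy": 0, "dz": 0.099, "fingers": 0}, {"ax": 0, "ay": 0, "az": 0, "dx": 0, "dy": 0, "dz": 0.099, "fingers": 0}, {"ax": 0, "ay": 0, "az": 0, "dx": 0, "dy": 0, "dz": 0.099, "fingers": 0}])

```text
time: 14.62
ee_pos: [0.6078, 0.0427, 0.0519]
ee_rot: [2.654, 1.679, 0.002]
ft_force: [-1.7, 0.5, 6.6]
grip_width: 0.174
grasp_force: 60.2
```

```bash
python3 -c "
from h import *
to(.6071,.0424,.14,64.6);print(bot.get_obs()['wrist_torque'])"
```

```text
t 14.625 at [0.6078 0.0427 0.0519] move [-0.0005 -0.0004 -0.0881] turn [ 0.0002 -0.0001  0.0001] w 0.17 F [-1.7  0.5  6.6]
[-0.02234123  0.37640915  0.00106957]
```

Gripped. Lift straight up, gently at first.

Request:
apply_moves(rows=[{"ax": 0, "ay": 0, "az": 0, "dx": 0, "dy": 0, "dz": -0.008, "fingers": 0}, {"ax": 0, "ay": 0, "az": 0, "dx": 0, "dy": 0, "dz": -0.018, "fingers": 0}, {"ax": 0, "ay": 0, "az": 0, "dx": 0, "dy": 0, "dz": -0.03, "fingers": 0}, {"ax": 0, "ay": 0, "az": 0, "dx": 0, "dy": 0, "dz": -0.045, "fingers": 0}, {"ax": 0, "ay": 0, "az": 0, "dx": 0, "dy": 0, "dz": -0.065, "fingers": 0}, {"ax": 0, "ay": 0, "az": 0, "dx": 0, "dy": 0, "dz": -0.088, "fingers": 0}, {"ax": 0, "ay": 0, "az": 0, "dx": 0, "dy": 0, "dz": -0.088, "fingers": 0}])

```text
time: 15.5
ee_pos: [0.6085, 0.0429, 0.1414]
ee_rot: [2.653, 1.678, 0.005]
ft_force: [0.5, -0.3, -2.8]
grip_width: 0.178
grasp_force: 59.3
```

```bash
python3 - <<'E'
from h import *
u=np.array([np.cos(np.radians(-13.6)),np.sin(np.radians(-13.6))])
c=np.array([.4931,-.3436]); t=c+u*.001   # grasp 51 mm, extent middle 50 mm from hub
to(*t,.14,-13.6); o=bot.get_obs(); print(o["wrist_torque"],o["grasp_force"])
for n in("side","top"):
    im=get_image(n); cv2.imwrite(f"pics/{n}5.png",im[:,:,::-1])
a=cv2.imread("pics/top5.png")[150:270,270:390];b=cv2.imread("pics/side5.png")[130:250,260:380]
cv2.imwrite("pics/v8.png",cv2.convertScaleAbs(cv2.hconcat([cv2.resize(x,(400,400),interpolation=cv2.INTER_CUBIC) for x in(a,b)]),alpha=1.6))
E
```

```text
t 15.5 at [0.6085 0.0429 0.1414] move [-0.3984  0.0624  0.0009] turn [ 0.0003 -0.0006  0.2173] w 0.18 F [ 0.5 -0.3 -2.8]
[ 0.10037304 -0.02427806 -0.00054649] 59.251248836517334
```

View pics/v8.png

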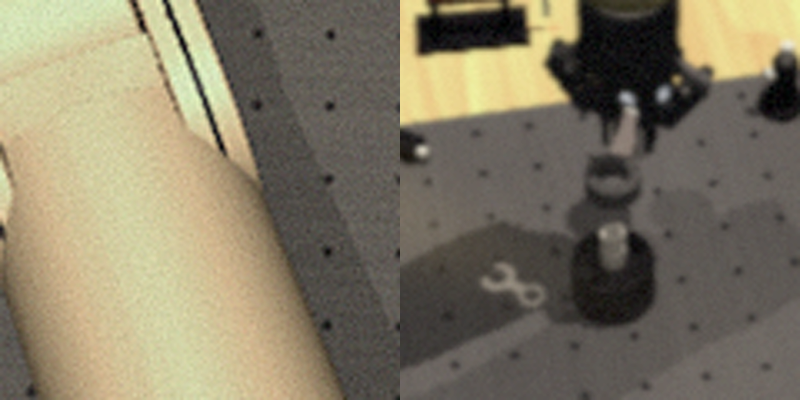

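Request:
apply_moves(rows=[{"ax": 0, "ay": 0, "az": 0.02, "dx": -0.03, "dy": 0.005, "dz": -0.005, "fingers": 0}, {"ax": 0, "ay": 0, "az": 0.045, "dx": -0.08, "dy": 0.012, "dz": -0.005, "fingers": 0}, {"ax": 0, "ay": 0, "az": 0.07, "dx": -0.13, "dy": 0.02, "dz": -0.005, "fingers": 0}, {"ax": 0, "ay": 0, "az": 0.095, "dx": -0.18, "dy": 0.028, "dz": -0.005, "fingers": 0}, {"ax": 0, "ay": 0, "az": 0.12, "dx": -0.23, "dy": 0.036, "dz": -0.005, "fingers": 0}, {"ax": 0, "ay": 0, "az": 0.145, "dx": -0.28, "dy": 0.044, "dz": -0.005, "fingers": 0}, {"ax": 0, "ay": 0, "az": 0.17, "dx": -0.33, "dy": 0.052, "dz": -0.005, "fingers": 0}, {"ax": 0, "ay": 0, "az": 0.195, "dx": -0.37, "dy": 0.058, "dz": -0.005, "fingers": 0}, {"ax": 0, "ay": 0, "az": 0.217, "dx": -0.398, "dy": 0.062, "dz": 0, "fingers": 0}, {"ax": 0, "ay": 0, "az": 0.217, "dx": -0.398, "dy": 0.062, "dz": 0, "fingers": 0}])

```text
time: 16.85
ee_pos: [0.4904, -0.3461, 0.1371]
ee_rot: [3.119, -0.378, -0.005]
ft_force: [-0.3, 0.1, -2.5]
grip_width: 0.172
grasp_force: 59.1
```

```bash
python3 - <<'E'
from h import *
to(.494,-.3438,.03,-13.6); o=bot.get_obs(); print(o["wrist_torque"],o["grasp_force"])
for n in("side","top"):
    im=get_image(n); cv2.imwrite(f"pics/{n}6.png",im[:,:,::-1])
b=cv2.imread("pics/side6.png")[250:400,230:380]
cv2.imwrite("pics/v9.png",cv2.convertScaleAbs(cv2.resize(b,(500,500),interpolation=cv2.INTER_CUBIC),alpha=1.6))
E
```

```text
t 16.85 at [ 0.4904 -0.3461  0.1371] move [ 0.0033 -0.0031  0.1071] turn [ 0.0001  0.0005 -0.0006] w 0.17 F [-0.3  0.1 -2.5]
[-0.04218744 -0.06202593 -0.02644243] 59.09965395927429
```

View pics/v9.png

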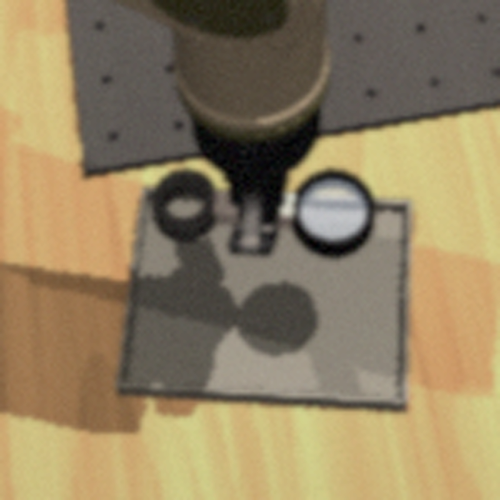

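Request:
apply_moves(rows=[{"ax": 0, "ay": 0, "az": 0, "dx": 0.002, "dy": -0.002, "dz": 0.02, "fingers": 0}, {"ax": 0, "ay": 0, "az": 0, "dx": 0.002, "dy": -0.002, "dz": 0.05, "fingers": 0}, {"ax": 0, "ay": 0, "az": 0, "dx": 0.002, "dy": -0.002, "dz": 0.08, "fingers": 0}, {"ax": 0, "ay": 0, "az": 0, "dx": 0.002, "dy": -0.002, "dz": 0.1, "fingers": 0}, {"ax": 0, "ay": 0, "az": 0, "dx": 0.002, "dy": -0.002, "dz": 0.115, "fingers": 0}, {"ax": 0, "ay": 0, "az": 0, "dx": 0.002, "dy": -0.002, "dz": 0.122, "fingers": 0}, {"ax": 0, "ay": 0, "az": 0, "dx": 0.002, "dy": -0.002, "dz": 0.126, "fingers": 0}, {"ax": 0, "ay": 0, "az": 0, "dx": 0.002, "dy": -0.002, "dz": 0.126, "fingers": 0}])

```text
time: 17.95
ee_pos: [0.4953, -0.3423, 0.0132]
ee_rot: [3.119, -0.369, 0.001]
ft_force: [0.1, -0.8, -2.3]
grip_width: 0.178
grasp_force: 59.1
```

Creep down in 1.5 mm steps, watching the force.

Request:
apply_moves(rows=[{"ax": 0, "ay": 0, "az": 0, "dx": 0, "dy": 0, "dz": 0.002, "fingers": 0}, {"ax": 0, "ay": 0, "az": 0, "dx": 0, "dy": 0, "dz": 0.004, "fingers": 0}, {"ax": 0, "ay": 0, "az": 0, "dx": 0, "dy": 0, "dz": 0.006, "fingers": 0}, {"ax": 0, "ay": 0, "az": 0, "dx": 0, "dy": 0, "dz": 0.006, "fingers": 0}])

```text
time: 18.45
ee_pos: [0.495, -0.3421, 0.0067]
ee_rot: [-3.12, 0.369, 0.0]
ft_force: [0.1, -0.2, -1.7]
grip_width: 0.176
grasp_force: 59.1
```

Request:
apply_moves(rows=[{"ax": 0, "ay": 0, "az": 0, "dx": 0, "dy": 0, "dz": 0.001, "fingers": 0}, {"ax": 0, "ay": 0, "az": 0, "dx": 0, "dy": 0, "dz": 0.002, "fingers": 0}, {"ax": 0, "ay": 0, "az": 0, "dx": 0, "dy": 0, "dz": 0.002, "fingers": 0}])

```text
time: 18.82
ee_pos: [0.495, -0.3421, 0.0048]
ee_rot: [-3.12, 0.369, 0.0]
ft_force: [0.0, -0.0, -2.5]
grip_width: 0.178
grasp_force: 59.1
```

Request:
apply_moves(rows=[{"ax": 0, "ay": 0, "az": 0, "dx": 0, "dy": 0, "dz": 0.001, "fingers": 0}, {"ax": 0, "ay": 0, "az": 0, "dx": 0, "dy": 0, "dz": 0.0015, "fingers": 0}, {"ax": 0, "ay": 0, "az": 0, "dx": 0, "dy": 0, "dz": 0.0015, "fingers": 0}])

```text
time: 19.2
ee_pos: [0.4951, -0.3422, 0.0045]
ee_rot: [3.119, -0.369, -0.0]
ft_force: [-4.7, 2.9, 10.0]
grip_width: 0.17
grasp_force: 66.7
```

Request:
apply_moves(rows=[{"ax": 0, "ay": 0, "az": 0, "dx": 0, "dy": 0, "dz": -0.001, "fingers": 0}, {"ax": 0, "ay": 0, "az": 0, "dx": 0, "dy": 0, "dz": -0.001, "fingers": 0.22}, {"ax": 0, "ay": 0, "az": 0, "dx": 0, "dy": 0, "dz": -0.001, "fingers": 0.3}, {"ax": 0, "ay": 0, "az": 0, "dx": 0, "dy": 0, "dz": -0.001, "fingers": 0.4}, {"ax": 0, "ay": 0, "az": 0, "dx": 0, "dy": 0, "dz": -0.001, "fingers": 0.5}, {"ax": 0, "ay": 0, "az": 0, "dx": 0, "dy": 0, "dz": -0.001, "fingers": 0.5}, {"ax": 0, "ay": 0, "az": 0, "dx": 0, "dy": 0, "dz": -0.02, "fingers": 0.5}, {"ax": 0, "ay": 0, "az": 0, "dx": 0, "dy": 0, "dz": -0.06, "fingers": 0.5}, {"ax": 0, "ay": 0, "az": 0, "dx": 0, "dy": 0, "dz": -0.12, "fingers": 0.5}, {"ax": 0, "ay": 0, "az": 0, "dx": 0, "dy": 0, "dz": -0.18, "fingers": 0.5}])

```text
time: 20.45
ee_pos: [0.495, -0.3419, 0.1867]
ee_rot: [3.119, -0.369, 0.002]
ft_force: [1.4, 0.1, -0.5]
grip_width: 0.498
grasp_force: 0.0
```

```bash
python3 - <<'E'
from h import *
for n in("side","top"):
    im=get_image(n); cv2.imwrite(f"pics/{n}7.png",im[:,:,::-1])
for l in("lens_arm","lens_mid","tray_in"):
    print(l,[(plane("side",d["point"],.004)[:2].round(3),round(d["conf"],2)) for d in pinpoint(l,"side")[:1]])
cv2.imwrite("pics/v10.png",cv2.convertScaleAbs(cv2.resize(cv2.imread("pics/side7.png")[100:400,220:470],(500,600),interpolation=cv2.INTER_CUBIC),alpha=1.6))
E
```

```text
lens_arm [(array([ 0.445, -0.338]), 0.75)]
lens_mid [(array([ 0.539, -0.361]), 0.87)]
tray_in [(array([ 0.493, -0.345]), 0.78)]
```

View pics/v10.png

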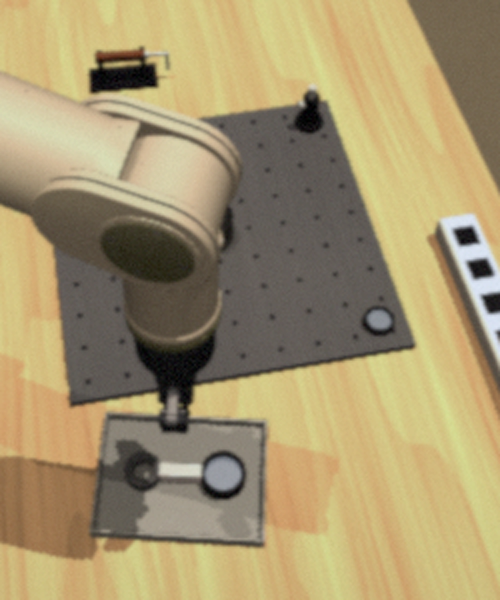

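The lens arm lies flat in the middle of the tray, the pick is in its rest, the bystanders have not moved, and the gripper is clear. I'm handing in.

```bash
python3 -c "
from h import *
print(order.job_done())"
```

```text
the job is handed in; nothing more can be done
None
```

I handed the job in at about 20.6 s without a verdict back: the clip was pulled off with the pick and lies on the board, the pick is back in its rest, and the lens arm lies flat in the tray, released about 5 mm above the floor because the fingertips touched first.

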